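# Seat a profile in the drilling jig and index the drill guide to its detent

### The job

Push the long aluminium profile square and flush into the corner of the drilling jig, so that it lies against both the long fence and the end stop. Then take the drill-guide carriage by its upright black fin and slide it along its rail, away from the end stop, until the ball detent clicks into the notch; finish there, still gripping the fin with the carriage held in the notch. Leave the other things on the table alone.

Things in the scene. Friction and masses are not known exactly. Their poses are not given: they have to be found in the camera images.
- jig_corner (a point): inner corner of the fixed steel fence corner, at table height; place and yaw vary. Long fence: face in plane x = 0, y 0 to 173 mm, looking to -x (robot side). End stop: face in plane y = 0, x -55 to 0 mm, looking to +y. Both 22 mm high, 12 mm thick behind the face. The profile goes at x < 0, y > 0 on the bare table, long way along y.
- rail_mid (a point): middle of the jig's fixed rail bed, at table height, axes as the jig corner's, 70 mm in x and 50 mm in y from it. The bed is 82 mm wide (x), 340 mm long (y), with two guide rods, 36 mm high end blocks and, between the rods, a brass index bar (top 22 mm above the table) that has one V groove across it, the notch, 13 mm wide.
- profile_center (a point): centre of the loose aluminium T-slot profile to be seated: 40 mm wide (x), 150 mm long (y), 40 mm high (z), 0.2 to 0.3 kg, lying on the table. The point is half-way up, 20 mm above the table; its y axis runs along the length. Seated, it is at x = -20 mm, y = 75 mm from the jig corner, axes parallel.
- carriage: the drill-guide carriage; origin and sizes of its upright black fin: 12 mm thick (x, across the rail), 36 mm long (y, along the rail), 44 mm high; origin at the fin's centre, 80 mm above the table; axes parallel to the jig corner's. It stands on the carriage (top 58 mm above the table). Below it a guide arm 30 mm wide reaches 104 mm to -x over the fence, 50 to 64 mm above the table, clear of the seated profile.
- travel (a joint): carriage travel in m: 0 at the end stop's end of the rail (fin centre then x = 70, y = -32 mm from the jig corner), growing along the corner's +y to 0.20. Starts at 0 to 0.03; the notch is somewhere in 0.09 to 0.15. Drag 1 to 2 N; at the notch the ball pulls it onward with 2 to 5 N over 5 mm, then resists with up to 7 N either way. Let go within 3 mm, it centres itself in the notch.
- plunger (a joint): height in m of the sprung ball plunger, whose round dark head (14 mm across) stands on the carriage top, 49 mm from the fin centre towards the end stop: about -0.0005 while the ball rides on the index bar, about -0.0046 with the ball fully down in the notch (the head is then 4 mm lower).
- offcut: short aluminium T-slot offcut, 40 x 60 x 40 mm, loose on the table well to the side: leave alone. Origin at the centre of its underside.
- screwdriver: loose screwdriver lying on the table on the right, nearer the robot than the jig: leave alone.
- jar: clear jar with dark lid, 60 mm across, 75 mm high, loose: leave alone. Origin at the centre of its underside.
- bracket: small aluminium angle bracket, 40 x 40 x 40 mm, loose: leave alone. Origin under its foot plate.

How it is judged:
By the outcome, as a careful person would: the job done as asked, in the order asked, and still so for the second after the job is handed in, while the arm keeps its last pose, push and grip.
It also fails if it takes over 69 s, if anything falls off the work surface, if the arm or the gripper's body presses on something with over 40 N, if the wrist force passes 120 N, or if a joint passes its speed limit or range.

### The arm

A 6-joint arm with a two-finger parallel gripper is mounted at the origin on the work surface. World frame = base frame: x ahead of the robot, y to its left, z up, the work surface at z = 0. Lengths are in mm, angles in rad, forces in N, time in s.
With the tool pointing down it reaches from about 275 to 1000 mm from the base axis. Payload 8.4 kg.
Tool frame: the origin (TCP) lies at the very end of the fingers, on their centre line; the grasp point (between the pads) lies 19 mm behind it; z points along the fingers, x is the direction in which the jaws open and shut, and the axes are right-handed (so a half turn about z gives the same grasp; the last joint's range is limited). The gripper opens to 85 mm and grips with 20 to 120 N. Pads are 22 mm wide; open, the fingers measure 114 mm over their backs; the gripper's body (76 mm by 85 mm) begins 54 mm behind the grasp point. The pads swing forward as they close: fully open they stand 13 mm farther back than shut.
Start: joints at [1.218, 0.353, 1.633, -0, 1.155, -0.002], TCP at [214.779, 586.939, 231.281] pointing down, gripper open.
Joint ranges: [-2.63, 2.63], [-0.92, 2.1], [0.06, 2.66], [-1.3, 4.44], [0, 2.69], [-3.02, 3.02]. Speed limits (rad/s): [2.22, 2.22, 2.79, 3.14, 3.14, 3.14].

### API

Orientations are given as [roll, pitch, yaw] about the fixed x, y, z axes, in that order (R = Rz(yaw) Ry(pitch) Rx(roll)).
In Python, from rig import r gives the robot as it stands. The module is installed in compiled form; this text tells all that it offers.
- The arm moves only by the tool apply_moves, never from a script. Its argument "targets" is a list that holds one entry, the list of rows, each a list of 7 numbers: the gripper's target within -1 to 1 (fully open at 1, half-way at 0, shut at -1), then the shift along the tool's x, y, z in cm, then the turn, a rotation vector about the tool's x, y, z in degrees. A call has 1 to 8 rows; each row is the pose to reach, as a shift and turn from the pose measured when the call began, along the tool's axes at that moment; what a row does not reach only later rows make up. A row lasts 1/10 s, in which the tool goes at most 50 mm and 8.59 degrees, less where a joint would pass 70% of its speed; a pose out of reach is approached as far as the arm can. A call with a gripper value outside its range is refused whole. The fingers move at their own pace and stop on an object; "newtons" is the grip in N (left out, the last holds). Time passes only in rows, so rows that repeat a pose let the fingers close. It gives the time, the measured TCP pose, the force and the opening at its end, in the units of the state.
- r.sense(): the state, without advancing time (a new reading comes with each control period).
- r.grab_frame(name): name is "side" or "top"; returns a dict with "pixels" (480x640x3 uint8, red, green, blue), "fov_y" (degrees; the focal length in pixels is half the picture's height over the tangent of half this angle, whatever the lens; pixels are square), "cx", "cy" (the principal point, pixels), "R" (3x3) and "t" (3): a world point X has camera coordinates R X + t. Camera axes: x right, y down, z forward; pixel columns grow to the right and rows downward; lengths in mm; the calibration is good to about 2 mm. A picture is of the moment at which its call begins. There is no depth.
- r.sign_off(): hands the job in, once; it reports no verdict.
The state is a dict: "clock": time; "qpos": joint angles; "qvel": joint speeds; "joint_efforts": joint torques, N m; "eef_pos": TCP position; "tcp_rot": TCP orientation; "contact_force": force on the tool from outside, world axes, zero at the start; "wrist_torque": the same for the moment, N m; "opening": opening from 0.0 (shut) to 1.0 (fully open).
Only numpy, scipy, OpenCV 4.12 (cv2) and the standard library are available. Lean on these libraries where they do the work, as an engineer would, in place of code of your own. Each camera call takes 0.05 s, during which the arm holds its last target. There are 200 camera calls.

## Working session

There is one attempt and no reset: what is moved stays moved. The work goes in short steps, Python scripts to look and compute and a tool call to move; the robot and the scene stay as the last step left them, time stands still between calls to the robot, and variables do not carry over. Pictures are saved under pics/ and viewed, about 8 in all and at most 12, crops included, and the job is handed in when it is done.

Besides the shell and the picture viewer there is one more tool, called after "Emit:" as name(argument=value, ...) on one line, values as JSON. apply_moves: Moves the arm, as the interface text tells. Its arguments: {"type":"object","properties":{"targets":{"type":"array"},"newtons":{"type":"number"}},"required":["targets"]}

```bash
mkdir -p pics; cat > h.py <<'E'
import numpy as np, cv2
from rig import r
def cam(n,save=None,crop=None,scale=1):
    f=r.grab_frame(n); p=f["pixels"][:,:,::-1]
    if save: 
        q=p
        if crop: x0,y0,x1,y1=crop; q=p[y0:y1,x0:x1]
        if scale!=1: q=cv2.resize(q,None,fx=scale,fy=scale,interpolation=cv2.INTER_CUBIC)
        cv2.imwrite("pics/"+save,q)
    f["f"]=240/np.tan(np.radians(f["fov_y"])/2); f["R"]=np.array(f["R"]);f["t"]=np.array(f["t"])
    return f
def ray(f,u,v):
    d=f["R"].T@np.array([(u-f["cx"])/f["f"],(v-f["cy"])/f["f"],1]); o=-f["R"].T@f["t"]; return o,d
def atz(f,u,v,z):
    o,d=ray(f,u,v); return o+d*(z-o[2])/d[2]
def proj(f,X):
    c=f["R"]@np.array(X,float)+f["t"]; return np.array([f["cx"]+f["f"]*c[0]/c[2],f["cy"]+f["f"]*c[1]/c[2]])
def tri(f1,p1,f2,p2):
    o1,d1=ray(f1,*p1);o2,d2=ray(f2,*p2)
    s=np.linalg.lstsq(np.c_[d1,-d2],o2-o1,rcond=None)[0]; a=o1+s[0]*d1;b=o2+s[1]*d2
    return (a+b)/2,np.linalg.norm(a-b)
E
python3 - <<'E'
from h import *
for n in("side","top"):
    f=cam(n,n+"0.png"); print(n,f["fov_y"],f["cx"],f["cy"],-f["R"].T@f["t"],f["R"].round(3).tolist())
print(r.sense())
E
```

```text
side 55.67777404432382 311.84462913739753 240.80079308462115 [  44.8843394  -628.14661592  575.67642762] [[0.803, -0.595, 0.007], [-0.301, -0.416, -0.858], [0.514, 0.688, -0.513]]
top 54.78226484443816 314.2300520545615 234.48993700098075 [ 318.1103843   -10.86952051 1126.44270497] [[0.029, -1.0, 0.006], [-0.975, -0.03, -0.22], [0.22, 0.0, -0.975]]
{'clock': 0.1, 'qpos': array([ 1.21760987e+00,  3.53589387e-01,  1.63407556e+00, -3.11154552e-05,
        1.15521878e+00, -2.45479890e-03]), 'qvel': array([ 0.00039404, -0.00218134, -0.00251652,  0.00024687,  0.00215068,
       -0.00054228]), 'joint_efforts': array([-8.64563026e-04, -6.06356049e+01, -3.42820501e+01, -4.70191071e-05,
        3.86024360e-03, -9.13674000e-06]), 'eef_pos': array([214.62838373, 586.51927857, 230.62344773]), 'tcp_rot': array([3.14156737e+00, 1.29114264e-03, 1.22007724e+00]), 'contact_force': array([0.69055979, 0.05203293, 0.00387902]), 'wrist_torque': array([ 0.04838115,  0.00094878, -0.02507531]), 'opening': 1.0006190641324348}
```

View pics/top0.png

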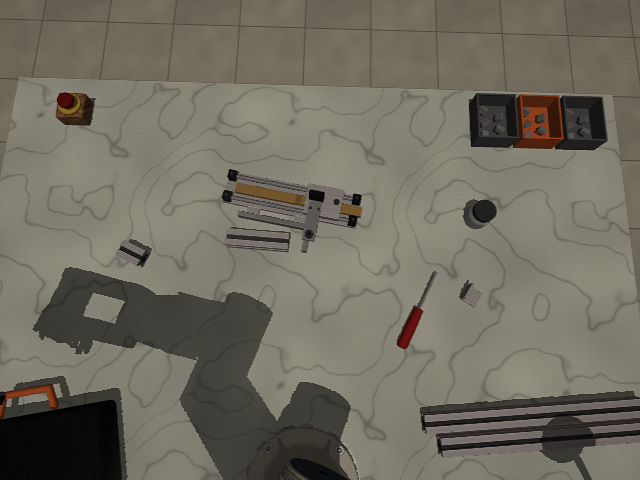

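View pics/side0.png

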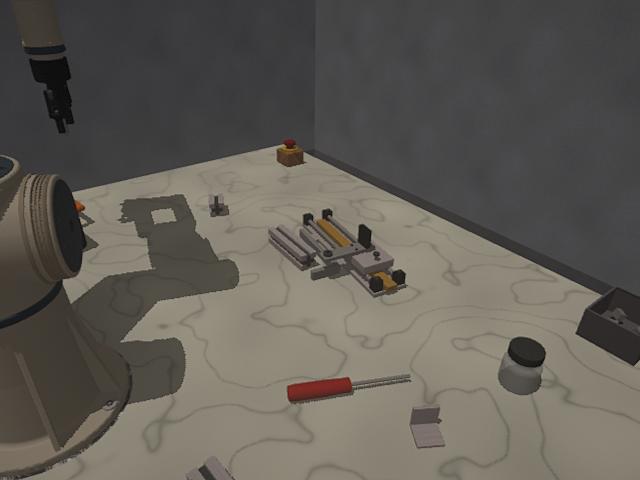

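The overview shows the jig at about (290,205) in the top view and (345,250) in the side view. The profile is on the robot side of the jig, and the carriage is near the right-hand (-y) end. Next I'll enlarge both.

```bash
python3 - <<'E'
from h import *
cam("top","t1.png",(215,155,375,265),5); cam("side","s1.png",(255,195,415,305),5)
E
```

```text
(no output)
```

View pics/t1.png

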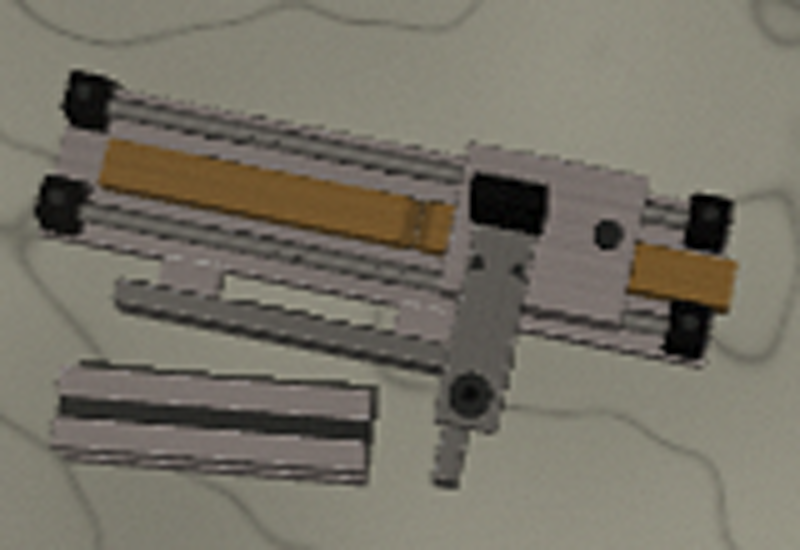

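View pics/s1.png

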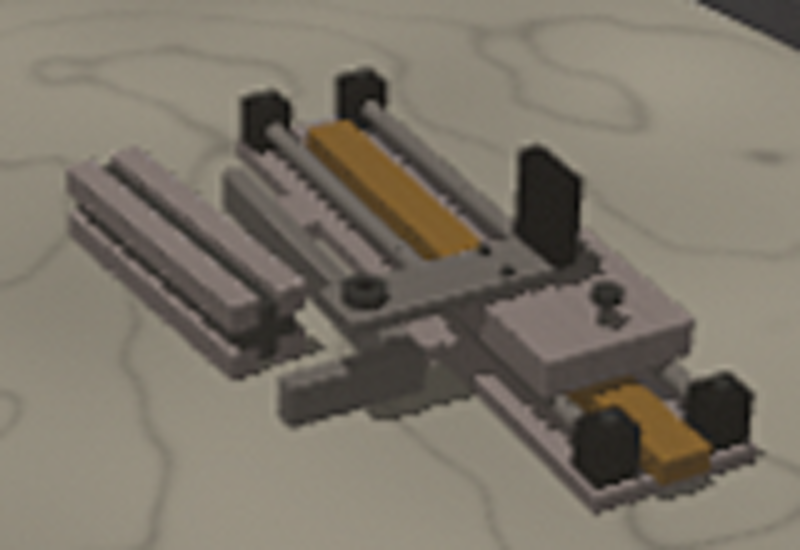

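```bash
cat > fit.py <<'E'
from h import *
from scipy.optimize import least_squares
T=cam("top");S=cam("side")
tp=lambda x,y:np.array([(x+.5)/5-.5+215,(y+.5)/5-.5+155]); sp=lambda x,y:np.array([(x+.5)/5-.5+255,(y+.5)/5-.5+195])
def place(p,X): c,s=np.cos(p[2]),np.sin(p[2]); return [p[0]+c*X[0]-s*X[1],p[1]+s*X[0]+c*X[1],X[2]]
jig=[(T,tp(117,300),(0,173,22)),(T,tp(703,367),(29,-120,3)),(T,tp(42,236),(29,220,3)),(S,sp(597,513),(29,-120,0)),(S,sp(762,455),(111,-120,0)),(S,sp(279,376),(-55,0,22)),(T,tp(432,487),(-55,0,5)),(S,sp(224,178),(0,173,22))]
pro=[(T,tp(82,360),(20,75,40)),(T,tp(377,388),(20,-75,40)),(T,tp(52,450),(-20,75,40)),(T,tp(368,485),(-20,-75,0)),(S,sp(68,170),(-20,75,40)),(S,sp(122,148),(20,75,40)),(S,sp(303,287),(20,-75,40)),(S,sp(232,327),(-20,-75,40)),(S,sp(235,378),(-20,-75,0))]
def fit(o,p0):
    g=lambda p:np.concatenate([proj(f,place(p,X))-u for f,u,X in o]); q=least_squares(g,p0,loss="soft_l1"); return q.x,g(q.x).reshape(-1,2).round(1).tolist()
if __name__=="__main__":
    j,e=fit(jig,[600,0,0.1]);print("jig",j,e)
    p,e=fit(pro,[550,60,0.1]);print("pro",p,e)
    c,s=np.cos(j[2]),np.sin(j[2]);d=p[:2]-j[:2];print("profile in jig",c*d[0]+s*d[1],-s*d[0]+c*d[1],p[2]-j[2])
    # fin top corners (travel): z measured by triangulation
    for a,b in [((470,175),(541,146)),((548,185),(580,180)),((608,222),(606,288))]:
        X,err=tri(T,tp(*a),S,sp(*b));d=X[:2]-j[:2];print(X.round(1),round(err,1),"jig",c*d[0]+s*d[1],-s*d[0]+c*d[1])
E
python3 fit.py
```

```text
jig [ 5.82147838e+02  1.05259337e+01 -1.69282258e-01] [[-0.9, 0.3], [0.2, 0.5], [-0.2, 0.6], [0.2, 0.2], [-0.4, 1.1], [0.8, -0.8], [0.4, -0.6], [0.2, -2.0]]
pro [ 5.48361813e+02  1.24743565e+02 -5.39821458e-02] [[-3.4, 1.7], [-0.4, 1.3], [0.5, -0.1], [0.6, 1.2], [-0.1, -0.8], [3.5, -0.7], [1.4, -1.2], [0.4, -3.9], [-0.1, 1.1]]
profile in jig -52.54589068184745 106.89290061962546 0.11530011207969951
[657.4   5.7  97.5] 0.3 jig 75.01381305577671 7.928328777974614
[651.1 -29.3  99.2] 4.4 jig 74.67126450156425 -27.667691169454745
[644.3 -58.5  62.6] 7.0 jig 72.88167619361565 -57.563696876630374
```

```bash
cat > go.py <<'E'
import sys
from h import *
from scipy.spatial.transform import Rotation as Ro
J=np.array([582.1,10.5]);Y=-0.169
c,s=np.cos(Y),np.sin(Y);M=np.array([[c,-s],[s,c]])
def st():
    q=r.sense();p=np.array(q["eef_pos"]);Rt=Ro.from_euler("xyz",q["tcp_rot"])
    print("t",round(q["clock"],1),"jigpos",(M.T@(p[:2]-J)).round(1),"z",p[2].round(1),"yaw-jig",round(np.degrees(q["tcp_rot"][2]-Y),2),"F jig",(M.T@q["contact_force"][:2]).round(1),np.round(q["contact_force"][2],1),"open",round(q["opening"],3),"q6",q["qpos"][5].round(2));return p,Rt
def go(x,y,z,yaw):
    p,Rt=st();w=np.r_[M@[x,y]+J,z]
    Rg=Ro.from_euler("xyz",[np.pi,0,Y+np.radians(yaw)])
    print("row cm",(Rt.inv().apply(w-p)/10).round(2),"deg",np.degrees((Rt.inv()*Rg).as_rotvec()).round(1))
if __name__=="__main__":
    a=list(map(float,sys.argv[1:])); go(*a) if a else st()
E
python3 go.py -112 100 150 90; python3 go.py -112 100 10 90
```

```text
t 0.3 jigpos [-459.1  506.3] z 231.0 yaw-jig 79.58 F jig [ 0.4 -0.4] -0.1 open 1.0 q6 -0.0
row cm [-33.68  41.48   8.12] deg [ -0.    0.  -10.4]
t 0.3 jigpos [-459.1  506.3] z 231.0 yaw-jig 79.58 F jig [ 0.4 -0.4] -0.1 open 1.0 q6 -0.0
row cm [-33.68  41.48  22.12] deg [ -0.    0.  -10.4]
```

Emit:
apply_moves(targets=[[[1,-33.7,41.5,8.1,0,0,-10.4],[1,-33.7,41.5,8.1,0,0,-10.4],[1,-33.7,41.5,8.1,0,0,-10.4],[1,-33.7,41.5,8.1,0,0,-10.4],[1,-33.7,41.5,8.1,0,0,-10.4],[1,-33.7,41.5,8.1,0,0,-10.4],[1,-33.7,41.5,8.1,0,0,-10.4],[1,-33.7,41.5,8.1,0,0,-10.4]]])

```text
clock: 1.1
eef_pos: [418.1, 245.5, 171.3]
tcp_rot: [3.141, -0.0, 1.402]
contact_force: [1.0, 0.9, -0.1]
opening: 1.0
```

```bash
python3 go.py -112 100 150 90
```

```text
t 1.1 jigpos [-201.2  204.1] z 171.3 yaw-jig 90.0 F jig [0.8 1.1] -0.1 open 1.0 q6 -0.87
row cm [-10.41   8.92   2.14] deg [ 0. -0. -0.]
```

Emit:
apply_moves(targets=[[[1,-10.4,8.9,2.1,0,0,0],[1,-10.4,8.9,2.1,0,0,0],[1,-10.4,8.9,2.1,0,0,0],[1,-10.4,8.9,2.1,0,0,0],[1,-10.4,8.9,8.0,0,0,0],[1,-10.4,8.9,12.1,0,0,0],[1,-10.4,8.9,12.1,0,0,0]]])

```text
clock: 1.8
eef_pos: [483.5, 127.2, 45.2]
tcp_rot: [-3.132, 0.004, 1.402]
contact_force: [-0.6, -0.5, -0.3]
opening: 1.002
```

```bash
python3 go.py -112 100 10 90; python3 - <<'E'
from h import *
cam("side","s2.png",(215,155,415,305),4)
E
```

```text
t 1.8 jigpos [-116.8   98.5] z 45.2 yaw-jig 90.0 F jig [-0.5 -0.6] -0.3 open 1.002 q6 -1.15
row cm [0.17 0.51 3.52] deg [-0.6  0.3 -0. ]
```

View pics/s2.png

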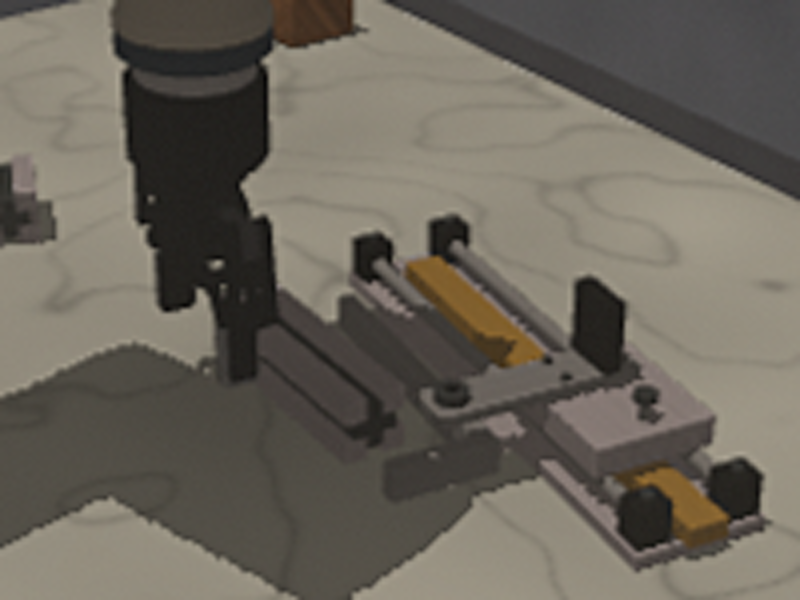

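The fingers stand on the robot side of the profile, with the -y fingertip at crop (235,378), and nothing is touching. I'll descend and push towards the fence.

Emit:
apply_moves(targets=[[[1,0.2,0,3.3,-0.6,0.3,0],[1,0.2,0,3.3,-0.6,0.3,0],[1,0.2,0,3.3,-0.6,0.3,0],[1,0.2,1.5,3.3,-0.6,0.3,0],[1,0.2,2.5,3.3,-0.6,0.3,0],[1,0.2,3.5,3.3,-0.6,0.3,0],[1,0.2,4.5,3.3,-0.6,0.3,0],[1,0.2,4.5,3.3,-0.6,0.3,0]]])

```text
clock: 2.65
eef_pos: [532.1, 122.0, 15.4]
tcp_rot: [3.135, -0.003, 1.401]
contact_force: [-0.1, -0.2, 0.1]
opening: 0.997
```

```bash
python3 go.py -51 100 10 90
```

```text
t 2.6 jigpos [-68.  101.5] z 15.4 yaw-jig 89.97 F jig [-0.1 -0.3] 0.1 open 0.997 q6 -1.18
row cm [-0.15  1.7   0.55] deg [ 0.4 -0.2 -0. ]
```

Emit:
apply_moves(targets=[[[1,-0.1,0.5,0.3,0.4,-0.2,0],[1,-0.1,1.0,0.3,0.4,-0.2,0],[1,-0.1,1.3,0.3,0.4,-0.2,0],[1,-0.1,1.5,0.3,0.4,-0.2,0],[1,-0.1,1.7,0.3,0.4,-0.2,0],[1,-0.1,1.8,0.3,0.4,-0.2,0]]])

```text
clock: 3.25
eef_pos: [548.1, 118.1, 12.1]
tcp_rot: [-3.137, 0.001, 1.401]
contact_force: [-8.6, 5.1, 3.2]
opening: 1.002
```

```bash
python3 go.py -51 100 10 90; python3 - <<'E'
from h import *
cam("top","t2.png",(215,155,375,265),5)
E
```

```text
t 3.2 jigpos [-51.6 100.4] z 12.1 yaw-jig 89.93 F jig [-9.3  3.5] 3.2 open 1.002 q6 -1.19
row cm [-0.04  0.06  0.21] deg [-0.2  0.  -0.1]
```

View pics/t2.png

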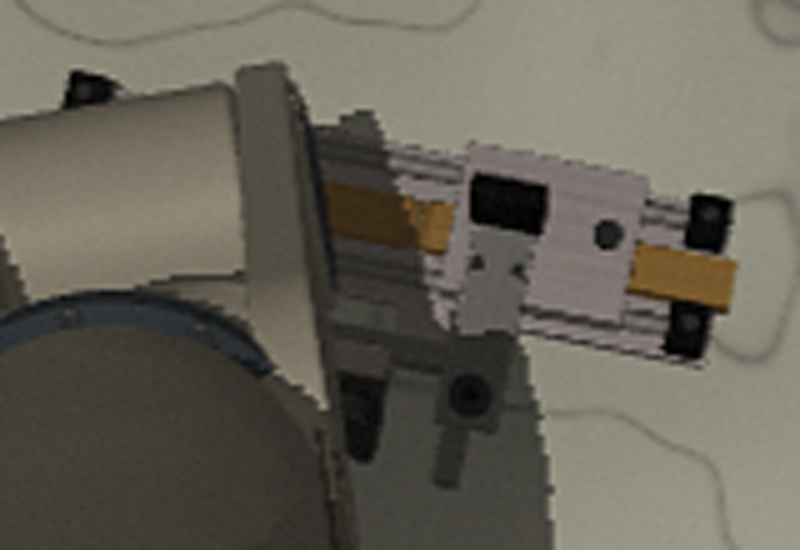

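The -y finger is at crop (360,410) and the push force is 9 N at the expected x, so the profile is on the fence. Next I go round to the +y end.

Emit:
apply_moves(targets=[[[1,0,-2,0,0,0,0],[1,0,-3,-3,0,0,0],[0,3,-3,-6,0,0,0],[-1,8,-2,-6,0,0,0],[-1,12,0,-6,0,0,0],[-1,12,3.1,-6,0,0,0],[-1,12,3.1,-6,0,0,0],[-1,12,3.1,-6,0,0,0]]])

```text
clock: 4.1
eef_pos: [599.3, 231.1, 71.6]
tcp_rot: [-3.137, 0.001, 1.4]
contact_force: [-0.8, -1.2, -0.7]
opening: 0.001
```

```bash
python3 go.py -20 220 14 90
```

```text
t 4.1 jigpos [-20.2 220.3] z 71.6 yaw-jig 89.92 F jig [-0.5 -1.3] -0.7 open 0.001 q6 -1.04
row cm [-0.03  0.04  5.76] deg [-0.2  0.1 -0.1]
```

Emit:
apply_moves(targets=[[[-1,0,0,4,-0.2,0,0],[-1,0,0,5.8,-0.2,0,0],[-1,0,0,5.8,-0.2,0,0],[-1,0,0,5.8,-0.2,0,0]]])

```text
clock: 4.5
eef_pos: [598.4, 230.7, 13.8]
tcp_rot: [-3.14, 0.001, 1.4]
contact_force: [1.3, 0.7, 0.9]
opening: 0.001
```

```bash
python3 go.py -20 164.5 14 90;python3 - <<'E'
from h import *
cam("side","s3.png",(215,155,415,305),4)
E
```

```text
t 4.5 jigpos [-20.9 219.8] z 13.8 yaw-jig 89.9 F jig [1.1 0.9] 0.9 open 0.001 q6 -1.03
row cm [-5.53  0.1  -0.01] deg [-0.1  0.1 -0.1]
```

View pics/s3.png

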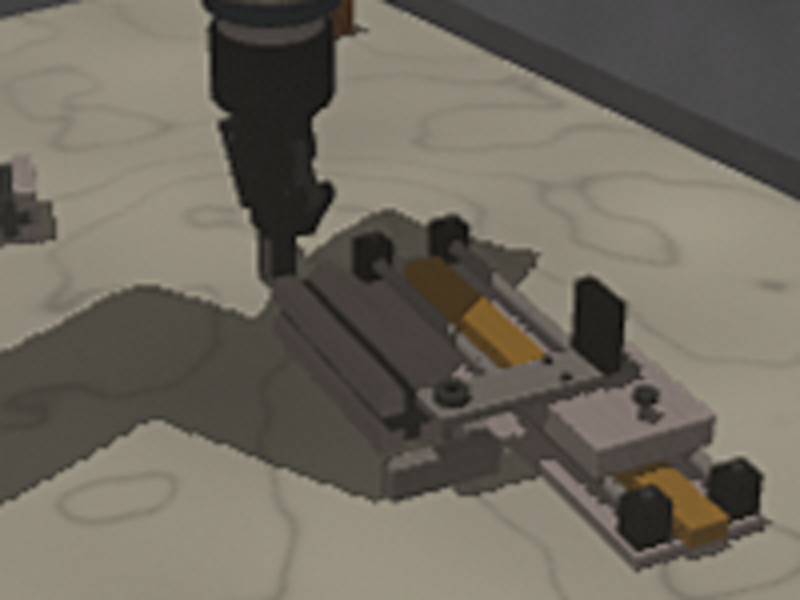

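The profile lies along the fence, its near end at crop (400,420) with a gap to the end stop. The fingers stand behind its far end. Now I push along -y.

Emit:
apply_moves(targets=[[[-1,-1.5,0.1,0,0,0,0],[-1,-2.5,0.1,0,0,0,0],[-1,-3.5,0.1,0,0,0,0],[-1,-4.2,0.1,0,0,0,0],[-1,-4.7,0.1,0,0,0,0],[-1,-5.0,0.1,0,0,0,0],[-1,-5.0,0.1,0,0,0,0]]])

```text
clock: 5.25
eef_pos: [591.5, 181.0, 14.5]
tcp_rot: [-3.141, 0.001, 1.4]
contact_force: [-0.3, 0.7, -0.2]
opening: -0.002
```

```bash
python3 go.py -20 160 14 90
```

```text
t 5.2 jigpos [-19.4 169.7] z 14.5 yaw-jig 89.9 F jig [-0.4  0.7] -0.2 open -0.002 q6 -1.1
row cm [-0.97 -0.06  0.06] deg [-0.   0.1 -0.1]
```

Emit:
apply_moves(targets=[[[-1,-0.2,0,0,0,0,0],[-1,-0.4,0,0,0,0,0],[-1,-0.6,0,0,0,0,0],[-1,-0.7,0,0,0,0,0]]])

```text
clock: 5.65
eef_pos: [591.4, 176.3, 14.9]
tcp_rot: [3.14, -0.003, 1.399]
contact_force: [2.2, 18.6, 1.9]
opening: 0.0
```

```bash
python3 go.py -20 160 14 90
```

```text
t 5.7 jigpos [-18.7 165.1] z 14.9 yaw-jig 89.84 F jig [-1.  18.7] 1.9 open 0.0 q6 -1.11
row cm [-0.51 -0.13  0.09] deg [ 0.1 -0.2 -0.2]
```

End stop contact (18.7 N at the expected y). Now a final square press against the fence, centred on y = 75.

Emit:
apply_moves(targets=[[[-1,1.5,0,0,0,0,0],[-1,2,0,-4,0,0,0],[-1,2,-3,-6.5,0,0,0],[0,-2,-6.5,-6.5,0,0,0],[1,-5,-6.5,-6.5,0,0,0],[1,-9,-6.5,-6.5,0,0,0],[1,-9,-6.5,-4,0,0,0],[1,-9,-6.5,-1,0,0,0]]])

```text
clock: 6.45
eef_pos: [512.5, 97.8, 24.9]
tcp_rot: [3.138, -0.003, 1.398]
contact_force: [0.7, 0.6, 0.3]
opening: 0.847
```

```bash
python3 go.py -51 75 12 90
```

```text
t 6.5 jigpos [-83.3  74.3] z 24.9 yaw-jig 89.76 F jig [0.6 0.7] 0.3 open 0.847 q6 -1.21
row cm [0.08 3.23 1.3 ] deg [ 0.2 -0.2 -0.2]
```

Emit:
apply_moves(targets=[[[1,0,0.5,1.2,0,0,-0.2],[1,0,1.3,1.2,0,0,-0.2],[1,0,2.1,1.2,0,0,-0.2],[1,0,2.7,1.2,0,0,-0.2],[1,0,3.1,1.2,0,0,-0.2],[1,0,3.3,1.2,0,0,-0.2],[1,0,3.4,1.2,0,0,-0.2],[1,0,3.4,1.2,0,0,-0.2]]])

```text
clock: 7.25
eef_pos: [543.6, 92.2, 13.4]
tcp_rot: [-3.14, -0.002, 1.4]
contact_force: [-9.6, 3.1, 6.7]
opening: 1.0
```

```bash
python3 go.py -80 75 170 0
```

```text
t 7.2 jigpos [-51.7  74. ] z 13.4 yaw-jig 89.91 F jig [-10.    1.5] 6.7 open 1.0 q6 -1.24
row cm [  0.12  -2.85 -15.66] deg [-0.2 -0.  89.9]
```

Emit:
apply_moves(targets=[[[1,0,-2,0,0,0,0],[1,0,-3,-4,0,0,0],[1,0,-3,-9,0,0,8],[1,-2,0,-14,0,0,16],[1,-4,3,-17,0,0,24],[1,-6,7,-17,0,0,32],[1,-8.4,11,-17,0,0,40],[1,-8.4,12.2,-17,0,0,48]]])

```text
clock: 8.05
eef_pos: [653.4, -15.2, 184.9]
tcp_rot: [3.141, -0.004, 0.554]
contact_force: [0.0, 0.7, -1.0]
opening: 1.003
```

```bash
python3 go.py 70 -10 160 0;python3 - <<'E'
from h import *
cam("side","s4.png",(255,195,405,305),5)
cam("top","t4.png",(215,155,375,265),5)
E
```

```text
t 8.1 jigpos [ 74.6 -13.3] z 184.9 yaw-jig 41.45 F jig [-0.1  0.7] -1.0 open 1.003 q6 -0.58
row cm [-0.14 -0.56  2.49] deg [-0.  -0.2 41.4]
```

View pics/s4.png

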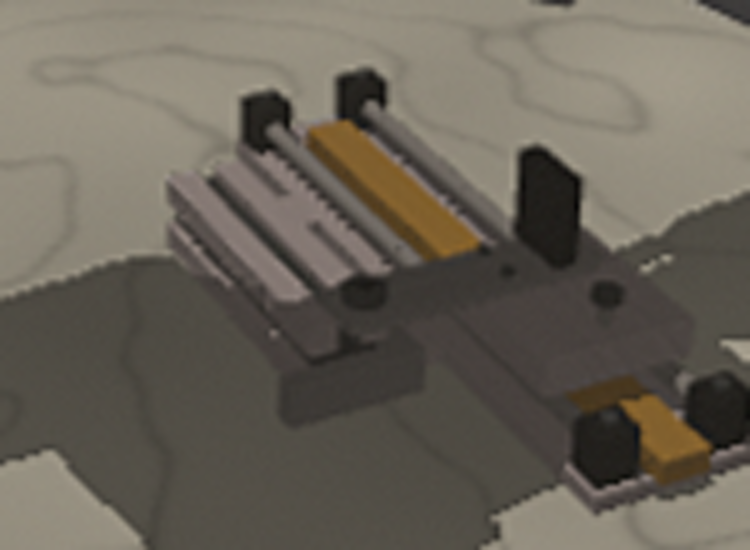

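The profile's near end meets the end stop at crop (300,360), so it is seated. I'll locate the fin from its corners in both views.

```bash
python3 - <<'E'
from go import *
from fit import T,S,tp,sp,place
from scipy.optimize import least_squares
o=[(S,sp(520,152),(-6,18,102)),(S,sp(541,145),(6,18,102)),(S,sp(581,180),(6,-18,102)),(S,sp(518,235),(-6,18,58)),(S,sp(577,258),(6,-18,58)),
(T,tp(471,174),(6,18,102)),(T,tp(549,184),(6,-18,102)),(T,tp(545,235),(-6,-18,58)),(T,tp(470,228),(-6,18,58))]
def g(p): return np.concatenate([proj(f,np.r_[M@(p[:2]+X[:2])+J,X[2]])-u for f,u,X in o])
q=least_squares(g,[70,-10],loss="soft_l1");print(q.x,g(q.x).reshape(-1,2).round(1).tolist())
# triangulated fin top
for a,b in [((471,174),(541,145)),((549,184),(581,180))]:
    X,e=tri(T,tp(*a),S,sp(*b));print(X.round(1),e.round(1))
go(70,q.x[1],160,0)
E
```

```text
[ 68.252387   -12.05265719] [[-0.2, -1.4], [0.2, -1.1], [1.4, -0.8], [-1.0, -0.6], [0.6, 1.2], [0.6, 0.0], [0.2, 1.0], [-0.4, 1.1], [-0.1, -0.3]]
[657.5   5.4  98.2] 0.3
[651.5 -29.7  99.3] 4.7
t 8.2 jigpos [ 69.6 -10.4] z 183.0 yaw-jig 42.14 F jig [ 0.3 -0. ] 0.2 open 1.002 q6 -0.59
row cm [-0.08  0.15  2.3 ] deg [-0.2  0.1 42.1]
```

Emit:
apply_moves(targets=[[[0.2,0,0.1,2.3,-0.2,0,8.5],[0.2,0,0.1,2.3,-0.2,0,17],[0.2,0,0.1,2.3,-0.2,0,25.5],[0.2,0,0.1,2.3,-0.2,0,34],[0.2,0,0.1,2.3,-0.2,0,42.1],[0.2,0,0.1,2.3,-0.2,0,42.1],[0.2,0,0.1,2.3,-0.2,0,42.1]]])

```text
clock: 8.95
eef_pos: [648.7, -11.5, 160.3]
tcp_rot: [3.141, 0.001, -0.161]
contact_force: [0.1, -0.4, -0.5]
opening: 0.6
```

```bash
python3 go.py 69 -11.5 74 0
```

```text
t 8.9 jigpos [ 69.4 -10.5] z 160.3 yaw-jig 0.44 F jig [ 0.2 -0.4] -0.5 open 0.6 q6 0.14
row cm [-0.03  0.09  8.63] deg [0.1 0.1 0.4]
```

Emit:
apply_moves(targets=[[[0.2,0,0.1,3,0,0,0.4],[0.2,0,0.1,6,0,0,0.4],[0.2,0,0.1,8.6,0,0,0.4],[0.2,0,0.1,8.6,0,0,0.4],[0.2,0,0.1,8.6,0,0,0.4]]])

```text
clock: 9.45
eef_pos: [648.2, -12.4, 74.6]
tcp_rot: [3.14, 0.002, -0.165]
contact_force: [0.1, -0.3, 1.0]
opening: 0.596
```

```bash
python3 go.py 69 -11.5 74 0; python3 - <<'E'
from h import *
cam("side","s5.png",(305,170,425,270),6)
E
```

```text
t 9.4 jigpos [ 69.1 -11.4] z 74.6 yaw-jig 0.22 F jig [ 0.2 -0.3] 1.0 open 0.596 q6 0.14
row cm [-0.01  0.01  0.06] deg [0.1 0.1 0.2]
```

View pics/s5.png

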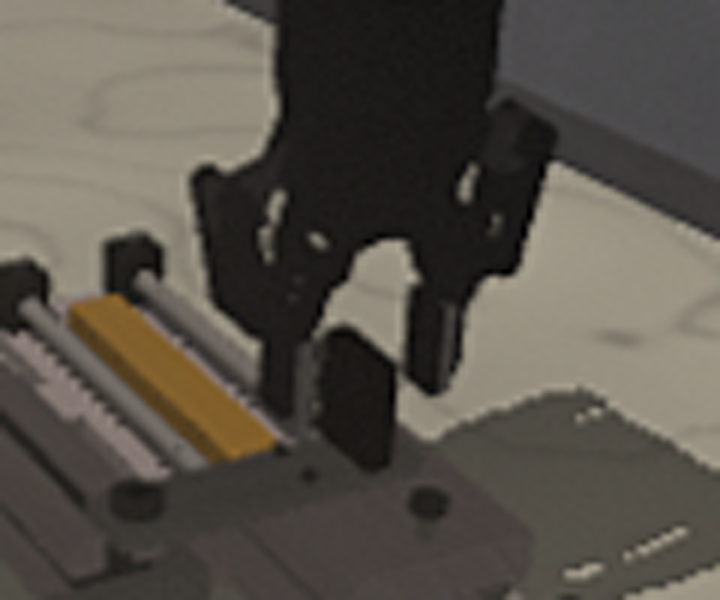

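The fin at crop (355,395) stands between the two fingers. Closing.

Emit:
apply_moves(targets=[[[-1,0,0,0,0,0,0],[-1,0,0,0,0,0,0],[-1,0,0,0,0,0,0],[-1,0,0,0,0,0,0],[-1,0,0,0,0,0,0],[-1,0,0,0,0,0,0]]], newtons=40)

```text
clock: 10.1
eef_pos: [648.2, -12.2, 76.9]
tcp_rot: [3.141, 0.001, -0.166]
contact_force: [-7.0, 2.1, 10.3]
opening: 0.129
```

```bash
python3 go.py
```

```text
t 10.1 jigpos [ 69.  -11.2] z 76.9 yaw-jig 0.16 F jig [-7.2  0.9] 10.3 open 0.129 q6 0.15
```

```bash
python3 - <<'E'
from go import *
from fit import T,S,tp,sp
for u in [(405,218),(417,222),(429,226)]:
    y=(M.T@(atz(T,*tp(*u),22)[:2]-J)); print(y.round(1),"fin y",(y[1]+49).round(1))
E
```

```text
[70.8 40.6] fin y 89.6
[70.  34.3] fin y 83.3
[69.2 28.1] fin y 77.1
```

Emit:
apply_moves(targets=[[[-1,-0.1,-0.6,-0.2,0,0,0],[-1,-0.1,-1.4,-0.2,0,0,0],[-1,-0.1,-2.2,-0.2,0,0,0],[-1,-0.1,-3.0,-0.2,0,0,0],[-1,-0.1,-3.8,-0.2,0,0,0],[-1,-0.1,-4.6,-0.2,0,0,0],[-1,-0.1,-5.0,-0.2,0,0,0],[-1,-0.1,-5.0,-0.2,0,0,0]]])

```text
clock: 11.0
eef_pos: [656.7, 37.4, 77.2]
tcp_rot: [3.141, -0.001, -0.166]
contact_force: [12.4, 0.6, -23.3]
opening: 0.13
```

```bash
python3 go.py
```

```text
t 11.0 jigpos [69.  39.1] z 77.2 yaw-jig 0.17 F jig [12.1  2.7] -23.3 open 0.13 q6 0.22
```

Emit:
apply_moves(targets=[[[-1,0.05,-0.6,0.1,0,0,0],[-1,0.05,-1.2,0.1,0,0,0],[-1,0.05,-1.8,0.1,0,0,0],[-1,0.05,-2.4,0.1,0,0,0],[-1,0.05,-2.9,0.1,0,0,0],[-1,0.05,-3.1,0.1,0,0,0],[-1,0.05,-3.1,0.1,0,0,0]]])

```text
clock: 11.7
eef_pos: [662.2, 68.5, 77.0]
tcp_rot: [3.142, -0.0, -0.166]
contact_force: [-2.0, 0.7, 5.3]
opening: 0.127
```

```bash
python3 go.py
```

```text
t 11.7 jigpos [69.2 70.6] z 77.0 yaw-jig 0.18 F jig [-2.1  0.4] 5.3 open 0.127 q6 0.27
```

Emit:
apply_moves(targets=[[[-1,0,-0.2,0,0,0,0],[-1,0,-0.4,0,0,0,0],[-1,0,-0.6,0,0,0,0],[-1,0,-0.6,0,0,0,0]]])

```text
clock: 12.1
eef_pos: [663.3, 74.8, 77.1]
tcp_rot: [-3.141, -0.001, -0.166]
contact_force: [0.5, 1.1, -1.7]
opening: 0.134
```

```bash
python3 go.py
```

```text
t 12.1 jigpos [69.2 77.1] z 77.1 yaw-jig 0.18 F jig [0.3 1.2] -1.7 open 0.134 q6 0.28
```

Emit:
apply_moves(targets=[[[-1,0,-0.1,0,0,0,0],[-1,0,-0.2,0,0,0,0],[-1,0,-0.2,0,0,0,0]]])

```text
clock: 12.4
eef_pos: [663.7, 77.4, 77.0]
tcp_rot: [-3.141, -0.001, -0.166]
contact_force: [1.7, 3.1, -1.1]
opening: 0.129
```

```bash
python3 go.py
```

```text
t 12.4 jigpos [69.2 79.7] z 77.0 yaw-jig 0.17 F jig [1.2 3.3] -1.1 open 0.129 q6 0.28
```

Emit:
apply_moves(targets=[[[-1,0,-0.1,0,0,0,0],[-1,0,-0.2,0,0,0,0],[-1,0,-0.2,0,0,0,0]]])

```text
clock: 12.7
eef_pos: [664.2, 80.0, 77.0]
tcp_rot: [-3.14, -0.001, -0.166]
contact_force: [1.3, 5.2, -2.2]
opening: 0.132
```

```bash
python3 go.py
```

```text
t 12.7 jigpos [69.3 82.3] z 77.0 yaw-jig 0.17 F jig [0.4 5.4] -2.2 open 0.132 q6 0.28
```

Emit:
apply_moves(targets=[[[-1,0,-0.1,0,0,0,0],[-1,0,-0.2,0,0,0,0],[-1,0,-0.2,0,0,0,0]]])

```text
clock: 13.0
eef_pos: [664.4, 81.4, 77.0]
tcp_rot: [-3.141, -0.001, -0.166]
contact_force: [0.2, -2.0, -1.2]
opening: 0.128
```

```bash
python3 go.py
```

```text
t 13.0 jigpos [69.2 83.7] z 77.0 yaw-jig 0.18 F jig [ 0.5 -2. ] -1.2 open 0.128 q6 0.28
```

Emit:
apply_moves(targets=[[[-1,0,0,0,0,0,0],[-1,0,0,0,0,0,0]]])

```text
clock: 13.2
eef_pos: [664.4, 81.2, 77.0]
tcp_rot: [-3.141, -0.001, -0.166]
contact_force: [0.3, -0.0, -1.8]
opening: 0.129
```

```bash
python3 go.py; python3 - <<'E'
from h import *
cam("side","s6.png",(285,180,405,280),6)
E
```

```text
t 13.2 jigpos [69.2 83.6] z 77.0 yaw-jig 0.17 F jig [0.3 0. ] -1.8 open 0.129 q6 0.28
```

View pics/s6.png

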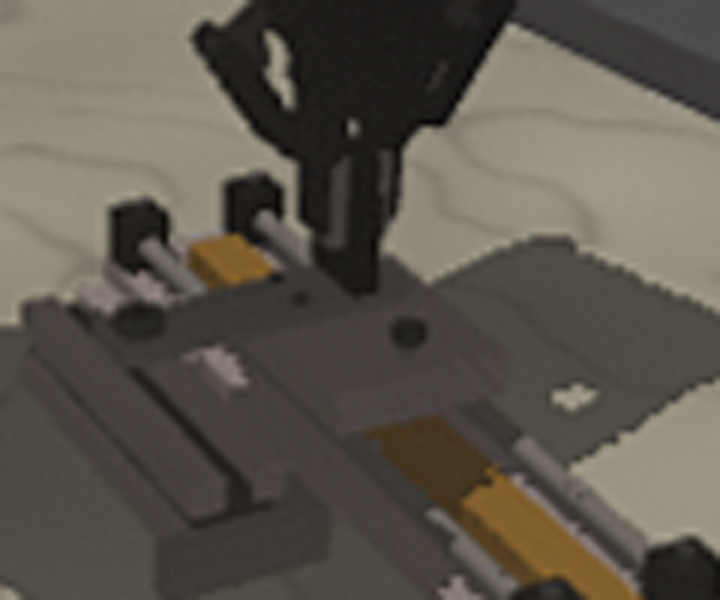

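The plunger head at crop (408,332) sits down on the carriage top and its stem no longer shows. The profile is still in the corner. I'll do a 1 mm probe each way to check centring.

Emit:
apply_moves(targets=[[[-1,0,-0.1,0,0,0,0],[-1,0,-0.1,0,0,0,0],[-1,0,-0.1,0,0,0,0]]])

```text
clock: 13.55
eef_pos: [664.5, 81.6, 77.0]
tcp_rot: [3.141, -0.001, -0.166]
contact_force: [0.1, -4.6, -0.2]
opening: 0.132
```

```bash
python3 go.py
```

```text
t 13.6 jigpos [69.2 83.9] z 77.0 yaw-jig 0.18 F jig [ 0.9 -4.5] -0.2 open 0.132 q6 0.29
```

Emit:
apply_moves(targets=[[[-1,0,0.2,0,0,0,0],[-1,0,0.2,0,0,0,0],[-1,0,0.2,0,0,0,0]]])

```text
clock: 13.85
eef_pos: [664.3, 80.5, 77.0]
tcp_rot: [-3.14, -0.001, -0.166]
contact_force: [1.0, 5.6, -2.2]
opening: 0.128
```

```bash
python3 go.py
```

```text
t 13.8 jigpos [69.2 82.9] z 77.0 yaw-jig 0.17 F jig [0.1 5.7] -2.2 open 0.128 q6 0.28
```

Emit:
apply_moves(targets=[[[-1,0,-0.06,0,0,0,0],[-1,0,-0.06,0,0,0,0],[-1,0,-0.06,0,0,0,0],[-1,0,-0.06,0,0,0,0]]])

```text
clock: 14.25
eef_pos: [664.4, 81.2, 77.1]
tcp_rot: [-3.14, -0.001, -0.166]
contact_force: [1.1, 1.9, -2.0]
opening: 0.13
```

```bash
python3 go.py; python3 - <<'E'
from h import *
cam("side","s7.png",(255,195,405,305),5)
E
```

```text
t 14.2 jigpos [69.3 83.5] z 77.1 yaw-jig 0.17 F jig [0.7 2. ] -2.0 open 0.13 q6 0.28
```

View pics/s7.png

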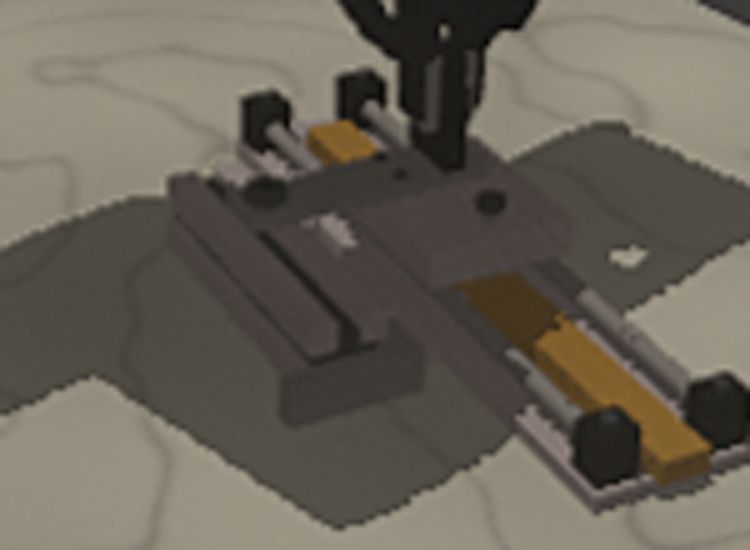

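The profile is still tight in the corner at crop (300,360), the plunger head is down at (490,203) and the fin is gripped. Handing in.

```bash
python3 -c "
from rig import r
print(r.sign_off())"
```

```text
the job is handed in; nothing more can be done
None
```

The profile is seated in the corner, and the carriage is held in the notch with the fin still gripped. I handed the job in at about 14.3 s of the 69 s allowed.

- **Profile:** I pushed it onto the long fence with both open fingers, then along to the end stop, then pressed it once more against the fence. Contact came within 1 mm of the expected place each time, at about 9 N, 19 N and 10 N. The last picture shows no visible gap at the end stop.
- **Carriage:** I gripped the fin at 40 N and slid it to the notch, at about 115 mm of travel. The detent's forward pull reached 5.4 N, then reversed. Small probes either side gave -4.5 N and +5.7 N, which puts the grip within a few tenths of a mm of the notch centre. The plunger head is visibly down.
- **Loose ends:**
  - A residual 2 N along the rail remained at hand-in, about the size of the rail drag.
  - While sliding, the grip briefly pulled vertically with 23 N; I eased it off.
  - I judged the plunger by eye and did not measure its height.
  - None of my moves went near the other objects, but I took no final overview picture to confirm they had not moved.

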